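# Load the keyed busbar spacer the right way round and lock it

### The arm

A 7-joint arm with a two-finger parallel gripper is mounted at the origin on the work surface. World frame = base frame: x ahead of the robot, y to its left, z up, the work surface at z = 0. Lengths are in mm, angles in rad, forces in N, time in s.
With the tool pointing down it reaches from about 425 to 950 mm from the base axis. Payload 16.7 kg.
Tool frame: the origin (TCP) lies at the very end of the fingers, on their centre line; the grasp point (between the pads) lies 19 mm behind it (arm.pinch_z is the distance from the TCP to the grasp point, in mm); z points along the fingers, y is the line along which they close (so a half turn about z gives the same grasp; the last joint's range is limited). The gripper opens to 94 mm and grips with 3 to 60 N. Pads are 16 mm wide; open, the fingers measure 119 mm over their backs; the gripper's body (75 mm by 177 mm) begins 78 mm behind the grasp point.
Start: joints at [1.169, 0.426, 0.074, 1.606, -0.034, 1.111, -0.067], TCP at [168.799, -653.515, 205.467] pointing down, gripper open.
Joint ranges: [-2.85, 2.85], [-0.5, 2.14], [-1.23, 1.37], [0.21, 2.46], [-1.02, 4.16], [0.16, 2.05], [-2.73, 2.73]. Speed limits (rad/s): [1.89, 1.89, 2.39, 2.39, 3.01, 3.01, 3.01].

### API

Orientations are given as a 3x3 rotation matrix whose columns are the frame's x, y, z axes.
In Python, from rig import arm, cams, spot_in, masks_of, tip_of gives the robot as it stands. Calls block until the motion is done:
- arm.move_ptp(position, orientation): joint-space move of the TCP to a pose.
- arm.movel(position, frame=None, velocity=150, contact_N=None): straight line of the TCP; frame=None keeps the orientation; velocity is the mean speed in mm/s. With contact_N (N) it stops when the force on the tool has changed by that much, and returns True; else False.
- arm.goto_joints(angles): joint-space move.
- arm.release() and arm.gripper_close(squeeze=None): open the fingers fully, or close them until they stop; squeeze is the grip in N (None keeps the last).
- arm.dwell(seconds).
- arm.ik(position, orientation): joint angles nearest the present ones, or None.
- arm.get_state(): the state.
- cams.camera(name): name is "side" or "top" or "wrist"; returns (picture, depth): 420x560x3 uint8, red, green, blue; 420x560 float32, mm along the optical axis (not along the pixel's ray), 0 where there is no reading.
- cams.get_calibration(name): a dict with "fx", "fy", "cx", "cy" (pixels), "k1" (the pictures are not rectified: a ray, as slopes to the right and down, at radius r is drawn at 1 + k1 r^2 times it, then the intrinsics apply), "extrinsics" (4x4, takes a point from world to camera coordinates). Camera axes: x right, y down, z forward; pixel columns grow to the right and rows downward; lengths in mm; the calibration is good to about 2 mm. A picture is of the moment at which its call begins: read the wrist's pose just before it. get_calibration takes no time and is no camera call; for the wrist camera it gives the pose at the moment of the call.
A pose or a line that the arm cannot do raises arm.IKError and nothing moves.
- arm.close_job(): hands the job in; it is judged then, once.
Trained networks look in the newest picture that a camera, given by its name, has taken for a name from the list of things; names that differ only in an ending like _2 or _b are one class to them, and where a whole thing is asked for, a point or a joint stands for the part that bears it (a point fixed in the world has none). Each returns a list of dicts, best first, with "score" (0 to 1); they miss things now and then, are a little off and sometimes report something else, mostly with a low value. They report only what shows in the picture. A call takes as long as a camera call.
- spot_in(target, camera): "rect" ([left, top, right, bottom] in pixels, round what is visible of it).
- masks_of(target, camera): "pixels" (420x560 bool, what is visible of it) and "rect" ([left, top, right, bottom] in pixels, round what is visible of it).
- tip_of(target, camera): "uv" ([column, row] in pixels: a listed point, or the origin of a listed thing).
The state is a dict: "time_s": time; "q": joint angles; "qd": joint speeds; "joint_efforts": joint torques, N m; "ee_pos": TCP position; "ee_rot": TCP orientation; "ft_force": force on the tool from outside, world axes, zero at the start; "moment": the same for the moment, N m; "gripper_width": opening from 0.0 (shut) to 1.0 (fully open); "grasp_force": force on a finger pad.
Only numpy, scipy, OpenCV 4.12 (cv2) and the standard library are available. Lean on these libraries where they do the work, as an engineer would, in place of code of your own. Each camera call takes 0.05 s, during which the arm holds its last target. There are 200 camera calls.

### The job

Take the black spacer block off the low stand and lay it into the sloped white cradle of the training rig, fully down on both brass contact plates, with its slightly narrower (stepped) end towards the steel sliding lock; the two ends look alike, so feel both to find the narrow one and turn the block round if need be. Then slide the lock by its red grip all the way to its end stop, so that its fork straddles the narrow end. Leave the bulb lamp standing where it is.

Things in the scene. Friction and masses are not known exactly. Their poses are not given: they have to be found in the camera images.
- block_start (a point): Fixed point on the stand: where the centre of the black spacer block (160 x 40 x 40 mm, 0.25-0.5 kg) is at the start, 65 mm up; y along the block, z up. It does not follow the block. The block is 40 mm wide, but the last 30 mm of one end only 31 mm (4.5 mm step on each long side, full height). Whether that end lies at +y or -y varies and no reading tells.
- stand: Low stand, origin on the table under block_start, same axes. The block lies loose on two supports within 39 mm of its middle (tops 45 mm up; side cheeks 29 mm out from its middle line, 52 mm up), so its ends overhang freely, 33 mm above the 12 mm base plate. A fixed closed blue box, 100 mm high, stands on it behind the block: its near face is at x = 79 mm.
- seat (a point): Centre of the block when fully seated in the holder's cradle. x down the slope, y along the block towards the lock, z square out of the slope, tilted 30 degrees from vertical, roughly away from the robot. Seated, the block fills x -20..20, y -80..80, z -20..20 mm. A low flared end wall stands at y = -84; the block may lie 4 mm off centre along y either way.
- cradle: White cradle on a sloped wooden deck, axes as seat, origin 20 mm below it (z). In this frame: saddles at y -80..-50 and 30..47 mm, floors at z = 0, side walls 43 mm apart up to z = 16, flared lead-ins above to z = 27; between y -50 and 30 the block's sides are free, down to the deck at z = -20.
- contact_far (a joint): Brass contact plate in the floor of the saddle away from the lock, on a soft spring (under 0.4 N): 0 m up (4 mm proud), 0.004 m fully down, as under the block's weight.
- contact_lock (a joint): The same for the saddle next to the lock.
- lock (a joint): Steel lock slide: 0 m open (as at the start), 0.034 m at its end stop. Moves along -y of seat, needs 2 to 3 N, stays where left. Its fork's prongs are 38 mm apart (z -16..2 of seat); their tips stand at y = 90 mm open, 56 mm home: they pass the 31 mm narrow end and are stopped early (below about 0.016 m) by the 40 mm end.
- lock_grip (a point): On the lock's red grip, a block 22 x 22 mm standing 48 mm out of the slide along the slope's z, free all round; the point is on its axis, 20 mm below its top. Axes as seat. At y = 146, z = 30 mm of seat when open; moves with the lock.
- lamp_center (a point): Middle (64 mm above its foot) of a bystander: a bulb in a round black lamp holder, 90 mm wide, 128 mm high, standing loose on the wooden board.

How it is judged (in metres and radians):
On the way, in this order (a step that is already met when the one before it is completed fails the run):
1. the block lies in the cradle, down on both contact plates, with the lock still open (value of joint each of contact_far, contact_lock above 0.0025 m and value of joint lock below 0.015 m), for 0.2 s.
2. the lock is slid home over the narrow end (value of joint lock above 0.03 m and value of joint each of contact_far, contact_lock above 0.0025 m), for 0.2 s.
At the end, for the whole second after the job is handed in: The block lies at rest in the cradle, pressing both brass contact plates down by more than 2.5 mm, and the lock is at its end stop (within 4 mm, which only the narrow end lets it reach) and still (all of step 2 and velocity of joint lock between -0.01 and 0.01 m/s); the robot touches nothing.
It fails at once if the bulb lamp is knocked over or shifted by more than 30 mm (angle between lamp_center's own z axis and vertical above 0.35 rad or distance of lamp_center from where it was at the start of the episode above 0.03 m).
It also fails if it takes over 72 s, if anything falls off the work surface, if the arm or the gripper's body presses on something with over 40 N, if the wrist force passes 120 N, or if a joint passes its speed limit or range.

## Working session

There is one attempt and no reset: what is moved stays moved. The work goes in short steps, each a Python script; the robot and the scene stay as the last script left them, time stands still between calls to the robot, and variables do not carry over. Pictures are saved under pics/ and viewed, at most 10 in all, crops included, and the job is handed in when it is done.

```bash
ls; mkdir -p pics; cat > h.py <<'E'
import numpy as np, cv2
from rig import arm, cams, spot_in, masks_of, tip_of
def save(n,f):
    p,d=cams.camera(n); cv2.imwrite('pics/'+f,p[:,:,::-1]); return p,d
def slopes(c,uv):
    K=np.array([[c['fx'],0,c['cx']],[0,c['fy'],c['cy']],[0,0,1.]])
    return cv2.undistortPoints(np.array(uv,float).reshape(-1,1,2),K,np.array([c['k1'],0,0,0,0.])).reshape(-1,2)
def world(c,uv,z):
    s=slopes(c,uv); z=np.broadcast_to(np.asarray(z,float),(len(s),))
    P=np.c_[s*z[:,None],z]; E=np.array(c['extrinsics']); return (P-E[:3,3])@E[:3,:3]
def ray(c,uv):
    E=np.array(c['extrinsics']); s=slopes(c,[uv])[0]; d=E[:3,:3].T@np.r_[s,1]; return -E[:3,:3].T@E[:3,3], d/np.linalg.norm(d)
def tri(rs):
    A=np.zeros((3,3));b=np.zeros(3)
    for o,d in rs:
        M=np.eye(3)-np.outer(d,d);A+=M;b+=M@o
    return np.linalg.solve(A,b)
E
cat > a.py <<'E'
from h import *
R={}
for n in ['side','top']:
    p,d=save(n,n+'0.png'); c=cams.get_calibration(n)
    print(n,'cam at',ray(c,(280,210))[0].round())
    for t in ['block_start','stand','seat','cradle','lock_grip','lamp_center','contact_far','contact_lock']:
        r=tip_of(t,n)
        if r:
            uv=r[0]['uv']; R.setdefault(t,[]).append(ray(c,uv)); z=d[int(uv[1]),int(uv[0])]
            print(t,np.round(uv,1),round(r[0]['score'],2),world(c,[uv],z)[0].round(1))
for t in R:
    if len(R[t])>1:
        P=tri(R[t]); print(t,P.round(1),[round(float(np.linalg.norm(np.cross(P-o,d))),1) for o,d in R[t]])
E
python3 a.py
```

```text
pics
side cam at [ 508. -779. 1002.]
block_start [224.  195.4] 0.72 [509.9 165.2  86.5]
stand [229.  209.3] 0.76 [518.9 143.2  55.6]
seat [254.3 308.7] 0.89 [ 547.6 -174.3   63.8]
cradle [252.  316.1] 0.89 [ 540.4 -192.    63.5]
lamp_center [359.1 243.1] 0.91 [807.  -65.3 110.7]Traceback (most recent call last):
  File "a.py", line 7, in <module>
    r=tip_of(t,n)
ValueError: it knows: block_start, cradle, lamp_center, lock_grip, seat, stand
```

```bash
sed -i "s/,'contact_far','contact_lock'//; s/'0.png'/'1.png'/" a.py; python3 a.py; python3 -c "
import cv2,numpy as np
print(cv2.imread('pics/side1.png').shape)"
```

```text
side cam at [ 508. -779. 1002.]
block_start [224.7 191.8] 0.56 [512.8 180.5  84.5]
stand [227.9 211.8] 0.7 [515.2 124.9  65.6]
cradle [251.9 314.8] 0.74 [ 540.5 -190.4   66.1]
lock_grip [254.8 247. ] 0.86 [564.2 -71.2 148.4]
lamp_center [358.8 241.9] 0.9 [805.3 -66.2 116.3]
top cam at [ 582.   42. 1159.]
block_start [221.6 263.4] 0.89 [516.5 197.3  84. ]
seat [394.4 249. ] 0.6 [ 541.1 -208.7   65.2]
cradle [392.9 251. ] 0.82 [ 536.7 -204.    69.7]
lock_grip [333.7 239. ] 0.75 [568.8 -57.4 156.6]
lamp_center [316.7 130.9] 0.67 [810.7 -27.9 135.9]
block_start [514.1 200.1  65.6] [1.2, 1.2]
cradle [ 538.6 -201.1   83.3] [1.3, 1.3]
lock_grip [566.8 -59.5 134.2] [1.7, 1.7]
lamp_center [822.1 -31.9  73.8] [2.4, 2.4]
(420, 560, 3)
```

View pics/side1.png

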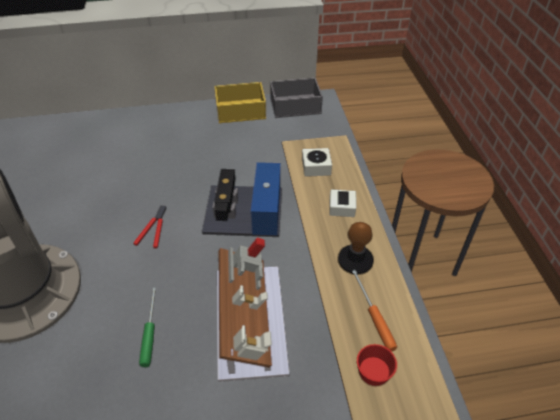

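View pics/top1.png

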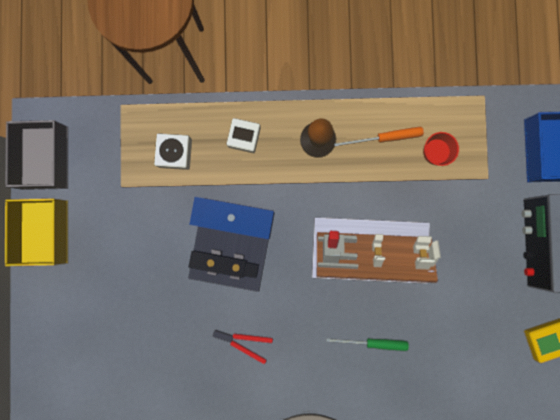

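The side and top views agree. The stand, with the block at about (225,265) in the top view, is on the left, and the blue box is behind it. The rig is around (375,250) with the red grip at (333,238), and the lamp is at (318,135). Next I'll check reachability and take a close look at the stand.

```bash
cat >> h.py <<'E'
def Rz(a): c,s=np.cos(a),np.sin(a); return np.array([[c,-s,0],[s,c,0],[0,0,1.]])
def Ry(a): c,s=np.cos(a),np.sin(a); return np.array([[c,0,s],[0,1,0],[-s,0,c]])
# tool in a frame whose z is out of the surface: tool z=-z, tool y = +-x (closing across), sgn=+1/-1
def tool(F,sgn=1): return F@np.column_stack([[0,sgn,0],[sgn,0,0],[0,0,-1.]])
E
python3 - <<'E'
from h import *
s=arm.get_state(); print(np.round(s['ee_rot'],2).tolist(), s['ft_force'], s['gripper_width'], s['time_s'])
c=cams.get_calibration('wrist'); o,d=ray(c,(280,210)); Rt=np.array(s['ee_rot'])
print('cam in tool',(Rt.T@(o-s['ee_pos'])).round(1),(Rt.T@d).round(3), c['fx'])
a=np.radians(-8)
FS=Rz(a); FC=Rz(np.radians(-1.7))@Ry(np.radians(30))
C=np.array([538.6,-201.1,83.3])
for sg in (1,-1):
    for nm,p,F in [('blk',[514,200,56],FS),('blk_hi',[514,200,300],FS),('seat',C+FC@[0,0,11],FC),('seat_hi',C+FC@[0,0,100],FC),('seat_hi2',C+FC@[0,0,200],FC),('grip',C+FC@[0,146,35],FC),('griphome',C+FC@[0,90,35],FC)]:
        q=arm.ik(p,tool(F,sg)); print(sg,nm,None if q is None else np.round(q,2))
E
```

```text
[[0.97, 0.25, 0.0], [0.25, -0.97, 0.0], [0.0, -0.0, -1.0]] [-0.61327265  0.44267219  0.22041165] 1.0009077008434628 1.05
cam in tool [  63.9   -0.5 -180. ] [-0.222 -0.006  0.975] 343.86671478657695
1 blk [ 0.36  0.69 -1.12  1.96  0.75  0.99 -1.27]
1 blk_hi [ 0.4   0.3  -1.08  1.72  0.28  1.29 -0.88]
1 seat [ 0.38  0.72 -0.28  1.5   0.23  1.48 -0.  ]
1 seat_hi [ 0.34  0.71 -0.26  1.33  0.2   1.65  0.02]
1 seat_hi2 [ 0.3   0.74 -0.24  1.09  0.19  1.86  0.05]
1 grip [ 0.26  0.7  -0.41  1.51  0.18  1.5  -0.22]
1 griphome [ 0.29  0.7  -0.33  1.5   0.18  1.51 -0.12]
-1 blk [ 0.3   0.63 -1.03  1.96  0.68  0.94  1.93]
-1 blk_hi [ 0.37  0.29 -1.03  1.72  0.26  1.28  2.28]
-1 seat [-0.45  1.1   1.2   1.56 -0.66  1.59 -2.3 ]
-1 seat_hi [-0.4   1.04  1.2   1.39 -0.6   1.73 -2.37]
-1 seat_hi2 [-0.32  1.01  1.2   1.15 -0.58  1.91 -2.43]
-1 grip [-0.65  1.05  1.2   1.58 -0.69  1.66 -2.48]
-1 griphome [-0.57  1.06  1.2   1.56 -0.67  1.64 -2.42]
```

```bash
cat > b.py <<'E'
from h import *
FS=Rz(np.radians(-8)); FC=Rz(np.radians(-1.7))@Ry(np.radians(30)); C=np.array([538.6,-201.1,83.3])
def look(tag,pts):
    c=cams.get_calibration('wrist'); p,d=save('wrist',tag+'.png'); np.savez(tag,d=d,p=p,**{k:np.array(v) for k,v in c.items()})
    for t in pts:
        r=tip_of(t,'wrist')
        if r: print(tag,t,np.round(r[0]['uv'],1),round(r[0]['score'],2),[v.round(3).tolist() for v in ray(c,r[0]['uv'])])
        np.save(tag+'_'+t,np.array(ray(c,r[0]['uv'])) if r else np.zeros(0))
s=arm.get_state(); arm.movel(np.array(s['ee_pos'])+[0,0,150])
arm.move_ptp(C+FC@[0,20,170],tool(FC)); look('rig1',['seat','cradle','lock_grip'])
arm.move_ptp([514,200,230],tool(FS)); look('st1',['block_start','stand'])
print(arm.get_state()['time_s'])
E
python3 b.py
```

```text
rig1 seat [276.9 224.2] 0.55 [[713.976, -122.569, 386.881], [-0.503, -0.247, -0.828]]
rig1 cradle [278.7 217.3] 0.64 [[713.976, -122.569, 386.881], [-0.5, -0.227, -0.835]]
rig1 lock_grip [282.  62.] 0.92 [[713.976, -122.569, 386.881], [-0.484, 0.202, -0.852]]
6.4333
```

View pics/rig1.png

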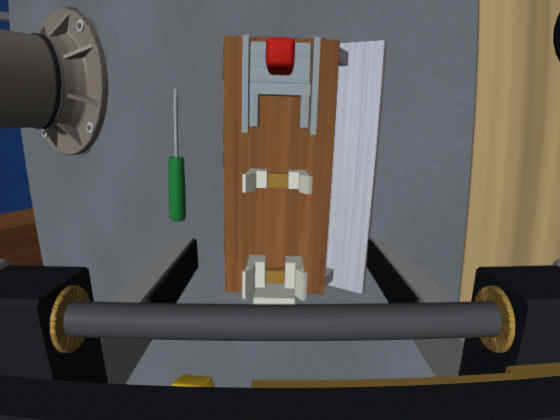

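View pics/st1.png

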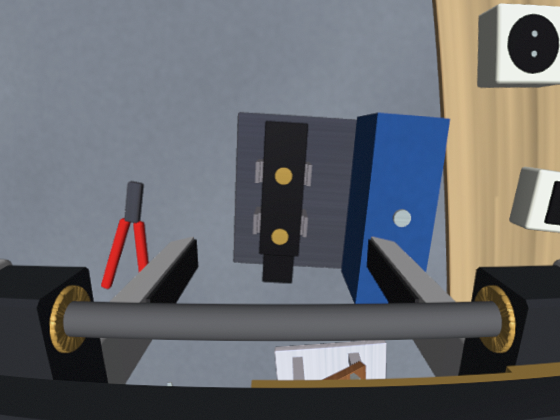

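The rig view shows the cradle saddles at rows ~180 and ~275 and the red grip at (281,55). In the stand view the block runs from (285,122) to (278,282), with the narrow end apparently at the bottom (-y). I'll confirm that by feel. Next I'll refine both frames from the depth images.

```bash
cat > c.py <<'E'
from h import *
def load(tag):
    f=np.load(tag+'.npz'); c={k:f[k] for k in f.files if k not in 'dp'}; vv,uu=np.mgrid[0:420,0:560]
    P=world(c,np.c_[uu.ravel(),vv.ravel()],f['d'].ravel()).reshape(420,560,3); return f['p'].astype(int),f['d'],P
p,d,P=load('st1')
m=(p.max(2)<60)&(d>0); m[290:]=0; m[:100]=0; m[:,:230]=0; m[:,330:]=0
print('z median',np.median(P[m][:,2][P[m][:,2]>70]))
m2=(d>0)&(abs(P[...,2]-85)<5); m2[300:]=0; m2[:,:235]=0; m2[:,340:]=0
r=cv2.minAreaRect(P[m2][:,:2].astype(np.float32)); print('block rect',r, m2.sum())
Q=P[m2]; bp=np.array(cv2.boxPoints(r)); e=bp[1]-bp[0],bp[2]-bp[1]; L=max(e,key=np.linalg.norm); L=L/np.linalg.norm(L); L*=np.sign(L[1])
print('yaw',np.degrees(np.arctan2(-L[0],L[1])))
W=np.array([L[1],-L[0]]); t=(Q[:,:2]-r[0])@L; w=(Q[:,:2]-r[0])@W
for a in range(-85,86,10):
    k=abs(t-a)<5
    if k.sum()>5: print(a,w[k].min().round(1),w[k].max().round(1),k.sum())
bm=(d>0)&(p[...,2]>110)&(p[...,0]<60)&(P[...,2]>90); print('box top x',((P[bm][:,:2]-r[0])@W).min(), np.median(P[bm][:,2]))
# rig
p,d,P=load('rig1')
ok=d>0; ok[300:]=0; ok[:,:215]=0; ok[:,390:]=0
br=ok&(p[...,0]>75)&(p[...,0]-p[...,2]>45)&(p[...,1]>30)&(P[...,2]>20)
B=P[br]
for _ in range(4):
    o=B.mean(0); n=np.linalg.svd(B-o,full_matrices=False)[2][2]; n*=np.sign(n[2]); B=B[abs((B-o)@n)<3]
print('deck n',n,'tilt',np.degrees(np.arccos(n[2])),'yaw of n',np.degrees(np.arctan2(n[1],n[0])),len(B),((B-o)@n).std())
x=np.array([n[0],n[1],0]); x=np.array([0,0,-1])+n*n[2]; x/=np.linalg.norm(x); y=np.cross(n,x); F=np.column_stack([x,y,n])
rr=cv2.minAreaRect(((B-o)@F)[:,:2].astype(np.float32)); print('deck rect in F',rr)
C=np.array([538.6,-201.1,83.3]); print('deck height under C (expect -20):',(o-C)@n)
wh=ok&(p.min(2)>140)
X=(P-C)@F; wh&=(X[...,2]>-15)&(X[...,2]<35)&(abs(X[...,0])<50)&(abs(X[...,1]-0)<100); S=X[wh]
print('white',len(S))
for lo,hi in [(-110,-30),(10,70)]:
    k=S[(S[:,1]>lo)&(S[:,1]<hi)]; print('saddle n',len(k),'x',np.percentile(k[:,0],[1,50,99]).round(1),'y',np.percentile(k[:,1],[1,5,95,99]).round(1),'z',np.percentile(k[:,2],[1,50,99]).round(1))
    top=k[k[:,2]>18]; 
    for sg in(-1,1):
        j=k[(np.sign(k[:,0])==sg)]; 
        for zl,zh in[(8,16),(16,22),(22,30)]:
            g=j[(j[:,2]>zl)&(j[:,2]<zh)]
            if len(g)>5: print('  side',sg,zl,len(g),'x',np.percentile(g[:,0],[2,50,98]).round(1),'y',np.percentile(g[:,1],[2,98]).round(1))
brs=ok&(p[...,0]>120)&(p[...,2]<70)&(p[...,1]>80); G=X[brs]; G=G[(abs(G[:,0])<30)&(abs(G[:,1])<100)]
for lo,hi in [(-110,-30),(10,70)]:
    k=G[(G[:,1]>lo)&(G[:,1]<hi)]; print('brass',len(k),k.mean(0).round(1),k.min(0).round(1),k.max(0).round(1))
rd=ok&(p[...,0]>150)&(p[...,1]<60)&(p[...,2]<60); k=X[rd]; k=k[k[:,2]>5]; t=k[k[:,2]>k[:,2].max()-6]; print('red',np.percentile(k,[2,98],axis=0).round(1).tolist(),'top mean',t.mean(0).round(1),'expect 0,146,70 top')
np.savez('fr',F=F,C=C)
E
python3 c.py
```

```text
z median 85.74379295271012
block rect ((512.4828491210938, 193.91510009765625), (160.7302703857422, 40.11132049560547), 78.46215057373047) 6404
yaw -11.537869
-75 -15.7 15.1 266
-65 -15.4 15.3 287
-55 -15.6 18.3 295
-45 -20.1 19.9 368
-35 -19.7 20.0 381
-25 -20.0 19.8 397
-15 -19.6 19.9 406
-5 -20.0 19.9 415
5 -19.6 19.6 421
15 -20.0 19.9 436
25 -19.5 20.0 433
35 -20.0 20.1 450
45 -19.5 19.6 450
55 -19.9 18.9 454
65 -19.6 19.1 461
75 -20.1 19.2 469
85 -18.2 12.1 13
box top x 46.81941852880056 100.80746499263657
deck n [ 0.49788823 -0.0398433   0.86632547] tilt 29.96559708664311 yaw of n -4.575321111837971 9253 0.6975756423652177
deck rect in F ((-0.9524688720703125, 16.152061462402344), (114.29886627197266, 197.37147521972656), 0.8159245252609253)
deck height under C (expect -20): -13.642257746196117
white 1639
saddle n 1002 x [-44.5   6.5  23.5] y [-86.8 -85.6 -53.  -51.7] z [-13.1   7.5  34.4]
  side -1 16 7 x [-35.7 -20.6  -6.5] y [-86.4 -52. ]
  side -1 22 66 x [-27.8 -16.3  -0.9] y [-86.8 -84.3]
  side 1 8 17 x [ 5.8 14.6 14.7] y [-80.2 -58.6]
  side 1 22 154 x [ 1.6 16.  19.4] y [-85.8 -51.9]
saddle n 637 x [-39.7   6.9  22.6] y [28.8 29.4 45.  45.4] z [-13.6   6.7  33.8]
  side 1 8 7 x [ 8.1 13.6 13.7] y [30.7 39.9]
  side 1 22 114 x [13.5 16.3 19.7] y [29.6 45.6]
brass 1241 [ -2.3 -49.   -9.5] [-29.5 -73.1 -15.8] [ 30.  -30.   13.2]
brass 1384 [-3.8 40.3 -9.4] [-29.4  10.  -16.9] [29.9 70.  13.1]
red [[-18.9, 137.7, 73.4], [-2.1, 154.3, 76.8]] top mean [-10.5 146.1  75.1] expect 0,146,70 top
```

```bash
cat > e.py <<'E'
exec(open('c.py').read().split("p,d,P=load('st1')")[0])
f=np.load('fr.npz'); F=f['F']@Rz(np.radians(.8)); C=f['C']+f['F']@[-8,-1,6]
p,d,P=load('rig1'); X=(P-C)@F
ok=d>0; ok[305:]=0
sat=p.max(2)-p.min(2); wh=ok&(sat<45)&(p.max(2)>90)&(X[...,2]>-12)&(X[...,2]<35)&(abs(X[...,0])<45)
for nm,lo,hi in [('far',-82,-52),('lock',31,46)]:
    for z in range(-2,30,4):
        k=X[wh&(X[...,1]>lo)&(X[...,1]<hi)&(abs(X[...,2]-z)<2)]
        l,r=k[k[:,0]<0,0],k[k[:,0]>0,0]
        print(nm,z,len(l),len(r),(np.percentile(l,[5,95]).round(1) if len(l)>4 else ''),(np.percentile(r,[5,95]).round(1) if len(r)>4 else ''))
rd=ok&(p[...,0]>120)&(sat>90)&(p[...,1]<70)&(X[...,2]>12)&(abs(X[...,1]-146)<30); k=X[rd]
for z in range(15,75,8):
    g=k[abs(k[:,2]-z)<4]
    if len(g)>5: print('red',z,len(g),np.percentile(g,[3,97],axis=0).round(1)[:,:2].tolist())
brs=ok&(p[...,0]>140)&(p[...,2]<90)&(p[...,1]>95)&(abs(X[...,0])<30)&(abs(X[...,1])<90)
k=X[brs]; 
for lo,hi in [(-90,-40),(20,60)]:
    g=k[(k[:,1]>lo)&(k[:,1]<hi)]; print('brass',len(g),np.percentile(g,[3,97],axis=0).round(1).tolist() if len(g)>3 else '')
for t in['lock_grip','seat','cradle']:
    o,dd=np.load('rig1_'+t+'.npy'); o=(o-C)@F; dd=dd@F; z={'lock_grip':50,'seat':20,'cradle':0}[t]; print(t,(o+dd*(z-o[2])/dd[2]).round(1))
np.savez('fr2',F=F,C=C); print(C,np.degrees(np.arctan2(-F[0,1],F[1,1])))
cv2.imwrite('pics/cr.png',cv2.resize(p[20:310,210:350,::-1].astype(np.uint8),None,fx=2,fy=2,interpolation=3))
E
python3 e.py
```

```text
far -2 48 56 [-20.3 -10.8] [11.3 21.5]
far 2 203 195 [-21.3 -11.6] [11.4 21.2]
far 6 0 11  [ 8.5 21.7]
far 10 7 4 [-21.6 -21.5] 
far 14 8 0 [-21.5 -21.2] 
far 18 61 58 [-24.  -21.2] [20.5 23.8]
far 22 83 68 [-26.7 -23.8] [23.  25.7]
far 26 124 136 [-31.5 -26.5] [25.8 31.5]
lock -2 92 83 [-19.9 -10.9] [12.2 21.9]
lock 2 70 76 [-20.9 -11. ] [12.1 22.1]
lock 6 0 4  
lock 10 0 0  
lock 14 8 3 [-20.8 -20.7] 
lock 18 51 46 [-23.4 -20.7] [22.1 24.7]
lock 22 49 55 [-26.7 -23.2] [24.8 27.9]
lock 26 92 91 [-31.2 -26.1] [27.5 32.6]
red 63 17 [[-9.7, 138.3], [8.4, 156.3]]
red 71 651 [[-8.8, 137.6], [9.1, 155.0]]
brass 155 [[-8.2, -70.7, 3.3], [7.9, -60.1, 5.8]]
brass 197 [[-7.8, 32.4, 2.6], [8.3, 44.1, 5.3]]
lock_grip [  2.4 141.2  50. ]
seat [ 1.2 -2.6 20. ]
cradle [ 2.7 -1.2  0. ]
[ 534.59904161 -201.78302181   92.4937921 ] -3.882249499954473
```

View pics/cr.png

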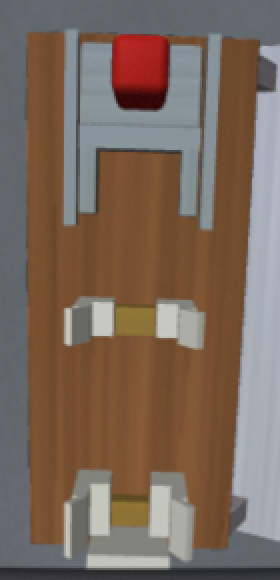

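The frames agree with the given sizes: saddle walls at ±21.5, brass centres at y -65 and 38. Now I'll feel both ends, using the turned grasp, and then pick up the block.

```bash
cat > g.py <<'E'
from h import *
FS=Rz(np.radians(-11.54)); B=np.array([512.5,193.9,0]); T=tool(FS,-1)
P=lambda x,y,z: B+FS@[x,y,z]
arm.move_ptp(P(0,68,150),T)
W={}
for y in (68,-68):
    arm.movel(P(0,y,150),velocity=250); arm.movel(P(0,y,60),velocity=200); arm.gripper_close(3)
    s=arm.get_state(); W[y]=s['gripper_width']*94; print(y,W[y],s['grasp_force'])
    arm.release(); arm.movel(P(0,y,110),velocity=250)
print(arm.get_state()['time_s'])
if W[68]-W[-68]>5:
    arm.movel(P(0,0,110),velocity=250); arm.movel(P(0,0,56),velocity=150,contact_N=15); arm.gripper_close(45)
    s=arm.get_state(); print('mid',s['gripper_width']*94,s['grasp_force'],s['ee_pos'])
    arm.movel(P(0,0,200),velocity=200); s=arm.get_state(); print(s['gripper_width']*94,s['ft_force'],s['time_s'])
E
python3 g.py
```

```text
68 40.05705892213289 3.002322055399418
-68 30.76898804088681 3.0011626705527306
15.525
mid 39.763159830780396 44.99246299266815 [512.51563804 193.94679189  56.02018418]
40.00411486076188 [-0.11655688  0.02735492 -3.20592515] 18.2
```

The wide end (40.1 mm) is at +y and the narrow end (30.8 mm) at -y, so the block has to be turned. I have it gripped and will take it over the cradle turned round.

```bash
cat > k.py <<'E'
exec(open('c.py').read().split("p,d,P=load('st1')")[0])
f=np.load('fr.npz'); F=f['F']@Rz(np.radians(.5)); C=f['C']+f['F']@[-7.8,-1,6]
P_=lambda x,y,z: C+F@[x,y,z]
E
cat > m.py <<'E'
from k import *
s=arm.get_state(); arm.movel(np.array(s['ee_pos'])+[0,0,60],velocity=200)
arm.move_ptp(P_(0,0.5,131),tool(F))
c=cams.get_calibration('wrist'); p,d=save('wrist','hold.png'); np.savez('hold',d=d,p=p,**{k:np.array(v) for k,v in c.items()})
p,d,P=load('hold'); X=(P-P_(0,0.5,140))@F   # block-centred frame
m=(d>0)&(abs(X[...,2]-20)<8)&(abs(X[...,0])<35)&(abs(X[...,1])<100); m[305:]=0
Q=X[m]
for y in range(0,90,8):
    k=Q[abs(Q[:,1]-y)<4]
    if len(k)>5: print(y,len(k),np.percentile(k[:,0],[3,97]).round(1),np.median(k[:,2]).round(1))
print(np.percentile(Q[:,1],[1,99.5])); s=arm.get_state(); print(s['time_s'],s['gripper_width']*94,s['ft_force'],s['q'])
E
python3 m.py
```

```text
0 1398 [-21.1  18.1] 19.7
8 2047 [-30.7  27.8] 19.7
16 1408 [-19.9  16.9] 19.6
24 1451 [-20.   17.1] 19.8
32 1531 [-19.8  16.9] 19.9
40 1573 [-19.8  17.1] 19.7
48 1578 [-19.6  16.8] 19.5
56 1258 [-15.5  12.8] 19.6
64 1334 [-15.6  13. ] 19.6
72 1421 [-15.7  13. ] 19.7
80 796 [-15.5  12.8] 19.5
[-13.3503175   80.13501005]
20.6167 39.50565890814419 [ 0.1411188   0.50600014 -3.16576591] [ 0.35661149  0.70621304 -0.27914385  1.25701584  0.18886428  1.72686287
  0.00318985]
```

View pics/hold.png

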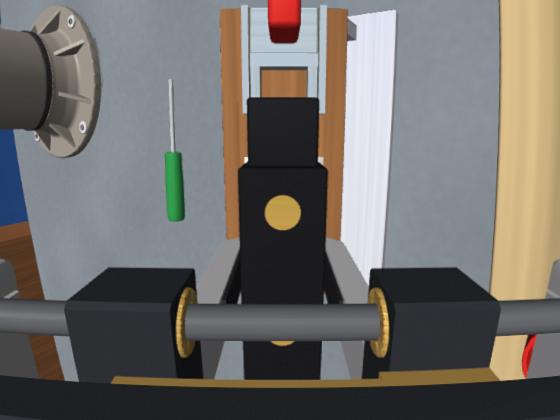

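The picture shows the block held straight, its narrow end up towards the lock. It reads 1.4 mm off centre in x, so I'll correct for that and lower it with contact sensing.

```bash
cat > n.py <<'E'
from k import *
x=1.3
arm.movel(P_(x,0.5,40),velocity=120)
hit=arm.movel(P_(x,0.5,8),velocity=25,contact_N=8)
s=arm.get_state(); q=(np.array(s['ee_pos'])-C)@F; print(hit,q.round(2),(np.array(s['ft_force'])@F).round(1),np.round(s['moment'],2),s['time_s'])
E
python3 n.py
```

```text
True [ 1.3   0.6  11.33] [-1.9  0.1  7.1] [-0.46 -0.09  0.16] 22.575
```

```bash
cat > r.py <<'E'
from k import *
arm.release(); arm.movel(P_(1.3,0.5,185),velocity=250)
c=cams.get_calibration('wrist'); p,d=save('wrist','seated.png'); np.savez('seated',d=d,p=p,**{k:np.array(v) for k,v in c.items()})
p,d,P=load('seated'); X=(P-C)@F
m=(d>0)&(abs(X[...,2]-40)<8)&(abs(X[...,0])<35)&(abs(X[...,1])<100)&(p.max(2)<90); m[305:]=0
Q=X[m]
for y in range(-88,90,16):
    k=Q[abs(Q[:,1]-y)<4]
    if len(k)>5: print(y,len(k),np.percentile(k[:,0],[3,97]).round(1),np.median(k[:,2]).round(1))
print(np.percentile(Q[:,1],[.5,99.5]))
rd=(d>0)&(p[...,0]>120)&(p[...,1]<70)&(X[...,2]>60)&(abs(X[...,1]-146)<30); print('red',np.percentile(X[rd],[3,50,97],axis=0).round(1).tolist())
print(arm.get_state()['time_s'])
E
python3 r.py
```

```text
-72 293 [-18.9  17.4] 40.6
-56 301 [-18.7  18.1] 40.4
-40 299 [-18.6  18. ] 40.4
-24 234 [-19.2  18.7] 40.4
-8 326 [-18.1  18.5] 40.2
8 358 [-17.9  18.4] 40.1
24 278 [-18.5  18.2] 40.0
40 350 [-18.5  18.1] 40.0
56 294 [-13.9  14.2] 39.7
72 296 [-13.7  14.2] 39.7
[-77.47900756  79.89131699]
red [[-10.2, 137.4, 67.3], [-0.5, 146.1, 69.1], [9.0, 155.0, 70.6]]
24.4333
```

View pics/seated.png

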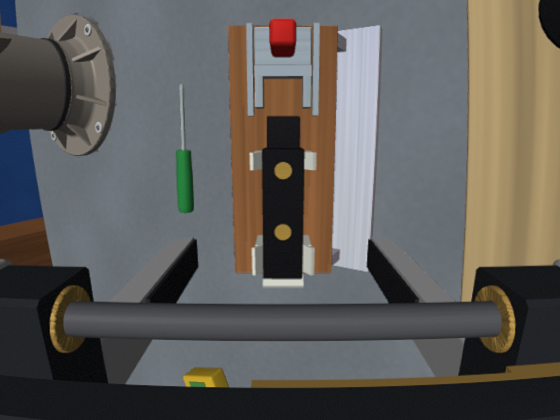

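The block is seated flat, with its top at z = 40 ± 0.5 along the full length and the narrow end towards the lock. Next is the lock.

```bash
cat > l.py <<'E'
from k import *
def st(t): s=arm.get_state(); print(t,((np.array(s['ee_pos'])-C)@F).round(2),(np.array(s['ft_force'])@F).round(1),round(s['gripper_width']*94,1),s['time_s'])
x=0.9
arm.move_ptp(P_(x,146,120),tool(F))
print(arm.movel(P_(x,146,35),velocity=120,contact_N=10)); st('down')
arm.gripper_close(30); st('grip')
print(arm.movel(P_(x,146-40,35),velocity=40,contact_N=16)); st('slid')
E
python3 l.py
```

```text
False
down [  1.2  145.86  35.82] [ 0.  -0.5 -1.2] 93.9 25.975
grip [  1.07 145.98  35.  ] [ 1.8  0.3 -0.5] 21.6 27.075
True
slid [  1.2  111.85  35.16] [-1.3  2.1  4.5] 21.7 27.8833
```

```bash
cat > v.py <<'E'
from k import *
arm.release(); arm.movel(P_(.9,112,120),velocity=200); arm.move_ptp(P_(1.3,0.5,185),tool(F))
c=cams.get_calibration('wrist'); p,d=save('wrist','end.png'); np.savez('end',d=d,p=p,**{k:np.array(v) for k,v in c.items()})
p,d,P=load('end'); X=(P-C)@F
m=(d>0)&(abs(X[...,2]-40)<8)&(abs(X[...,0])<35)&(abs(X[...,1])<100)&(p.max(2)<90); m[305:]=0; Q=X[m]
for y in (-72,-40,8,40,72):
    k=Q[abs(Q[:,1]-y)<4]; print(y,np.percentile(k[:,0],[3,97]).round(1),np.median(k[:,2]).round(1)) if len(k) else 0
rd=(d>0)&(p[...,0]>120)&(p[...,1]<70)&(X[...,2]>60)&(abs(X[...,1]-120)<50); print('red',np.percentile(X[rd],[3,50,97],axis=0).round(1).tolist())
s=arm.get_state(); print(s['time_s'],np.round(s['ft_force'],1))
E
python3 v.py
```

```text
-72 [-18.7  17.5] 40.6
-40 [-18.3  18.2] 40.3
8 [-18.6  18.6] 40.1
40 [-18.2  18.3] 40.0
72 [-13.6  14.3] 39.7
red [[-10.0, 103.5, 67.3], [-0.3, 112.6, 69.2], [8.7, 121.4, 70.7]]
30.275 [-0.2  1.  -0.3]
```

View pics/end.png

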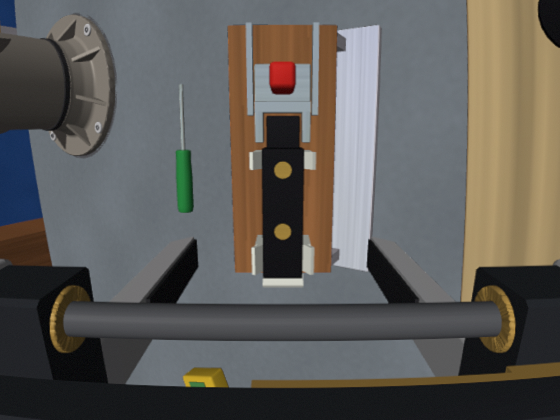

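The fork now straddles the narrow end at about (283,130). The grip has moved 33.5–34 mm, and the block is unmoved and still seated.

```bash
python3 -c "
from h import *
print(arm.close_job())"
```

```text
the job is handed in; nothing more can be done
None
```

The job is handed in, result not reported: the block was turned round and lies seated with its narrow end towards the lock, the lock is at its end stop (about 34 mm of travel), and the arm never went near the lamp.

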